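# Pull the middle slide box from a stack

### The job

The middle box in the stack of three slide boxes has to go out for review: lift the top box off the stack first and set it down out of the way, then move the middle box into the flat ivory tray, and put the top box back squarely on the bottom box, which stays where it stands. There is glass inside, so keep the boxes level and set each one down gently, never letting it drop.

Things in the scene. Friction and masses are not known exactly. Their poses are not given: they have to be found in the camera images.
- box_top_center (a point): Uppermost of the stack of three: slide box: grey base under a white lid; 88 mm long (its x) x 56 wide (y) x 40 high (z up), 0.1-0.23 kg; the 56 mm wide lid is the upper 17 mm, the base 52 mm wide. Point: its centre, 20 mm above its underside. Pinch it across its width in its upper half, so that the fingers do not reach the lid beneath. The boxes stand loose on one another, nearly parallel.
- box_middle_center (a point): Middle one of the stack of three: slide box: grey base under a white lid; 88 mm long (its x) x 56 wide (y) x 40 high (z up), 0.1-0.23 kg; the 56 mm wide lid is the upper 17 mm, the base 52 mm wide. Point: its centre, 20 mm above its underside. Pinched like the top one. A like stack of only two boxes stands elsewhere and has no part in the job.
- box_bottom_center (a point): Lowest of the stack of three, standing on the bench: slide box: grey base under a white lid; 88 mm long (its x) x 56 wide (y) x 40 high (z up), 0.1-0.23 kg; the 56 mm wide lid is the upper 17 mm, the base 52 mm wide. Point: its centre, 20 mm above its underside. 
- tray: Flat ivory tray, empty, fixed on the bench; tab on its -y side. Origin on the bench; inner floor 4 mm above it, from -100 to 100 mm in x and -93 to 106 mm in y; rim 3 mm thick, top 20 mm above the bench. Holds two of the boxes side by side, 100 mm apart in its x, long sides along its y; the top box may wait in one of these places.
Things that resemble listed ones, but are neither listed nor needed, are in the scene too. What is shaped like the part that bears box_middle_center but pink is not meant.

How it is judged:
By the outcome, as a careful person would: the job done as asked, in the order asked, and still so for the second after the job is handed in, with the robot touching nothing.
It also fails if it takes over 72 s, if anything falls off the work surface, if the arm or the gripper's body presses on something with over 40 N, if the wrist force passes 120 N, or if a joint passes its speed limit or range.

### The arm

A 6-joint arm with a two-finger parallel gripper is mounted at the origin on the work surface; the furniture and walls round the work are solid. World frame = base frame: x ahead of the robot, y to its left, z up, the work surface at z = 0. Lengths are in m, angles in rad, forces in N, time in s.
With the tool pointing down it reaches from about 0.375 to 0.975 m from the base axis. Payload 3.8 kg.
Tool frame: the origin (TCP) lies on the centre line of the jaws, within the pads' length; the fingertips stand 17 mm ahead of it and the grasp point (between the pads) lies 2 mm behind it (bot.tip_extent is the distance from the TCP to the fingertips, in m); z points along the fingers, y is the line along which they close (so a half turn about z gives the same grasp; the last joint's range is limited). The gripper opens to 85 mm and grips with 20 to 120 N. Pads are 22 mm wide; open, the fingers measure 114 mm over their backs; the gripper's body (76 mm by 85 mm) begins 54 mm behind the grasp point. The pads swing forward as they close: fully open they stand 13 mm farther back than shut.
Start: joints at [-1.373, 0.264, 1.604, -0, 1.274, -0.037], TCP at [0.157, -0.656, 0.248] pointing down, gripper open.
Joint ranges: [-2.63, 2.63], [-0.94, 2.18], [0.31, 2.57], [-1.31, 4.45], [0, 2.66], [-2.55, 2.55]. Speed limits (rad/s): [2.57, 2.57, 3.14, 3.14, 3.14, 3.14].

### API

Orientations are given as a rotation vector (axis times angle).
In Python, from workcell import readout, read_camera, finish_job, bot gives the robot as it stands.
- The arm moves only by the tool jog_arm, never from a script. Its argument "deltas" is one flat list of numbers, 7 for each row, row after row: the shift along the tool's x, y, z in m, then the turn, a rotation vector about the tool's x, y, z in degrees, then the gripper command: -1 is shut, 1 is fully open, values between are in proportion. A call has 1 to 8 rows; each row is the pose to reach, as a shift and turn from the pose commanded when the call began, along the tool's axes at that moment; what a row does not reach only later rows make up. A row lasts 1/10 s, in which the tool goes at most 50 mm and 8.59 degrees, less where a joint would pass 70% of its speed; a pose out of reach is approached as far as the arm can. A call with a gripper value outside its range is refused whole. The fingers move at their own pace and stop on an object; "squeeze" is the grip in N (left out, the last holds). Time passes only in rows, so rows that repeat a pose let the fingers close. It gives the time, the measured TCP pose, the force, the opening and the grip force at its end, in the units of the state.
- readout.read_state(): the state, without advancing time (a new reading comes with each control period).
- read_camera(name): name is "side" or "top"; returns a dict with "color" (400x640x3 uint8, blue, green, red), "fx", "fy", "cx", "cy" (pixels), "dist" ([k1, k2, p1, p2, k3] as OpenCV has them; the pictures are not rectified), "origin" and "attitude" of the camera in the world. Camera axes: x right, y down, z forward; pixel columns grow to the right and rows downward; lengths in m; the calibration is good to about 2 mm. A picture is of the moment at which its call begins. There is no depth.
- finish_job(): hands the job in; it is judged then, once.
The state is a dict: "time": time; "q": joint angles; "joint_vel": joint speeds; "joint_torque": joint torques, N m; "tool_pos": TCP position; "tcp_rot": TCP orientation; "wrist_force": force on the tool from outside, world axes, zero at the start; "torque": the same for the moment, N m; "width": opening from 0.0 (shut) to 1.0 (fully open); "grip_force": force on a finger pad.
Only numpy, scipy, OpenCV 4.12 (cv2) and the standard library are available. Lean on these libraries where they do the work, as an engineer would, in place of code of your own. Each camera call takes 0.05 s, during which the arm holds its last target. There are 200 camera calls.

## Working session

There is one attempt and no reset: what is moved stays moved. The work goes in short steps, Python scripts to look and compute and a tool call to move; the robot and the scene stay as the last step left them, time stands still between calls to the robot, and variables do not carry over. Pictures are saved under pics/ and viewed, at most 12 in all, crops included, and the job is handed in when it is done.

Besides the shell and the picture viewer there is one more tool, called after "Request:" as name(argument=value, ...), one argument or row to a line, values as JSON. jog_arm: Moves the arm, as the interface text tells. Its arguments: {"type":"object","properties":{"deltas":{"type":"array"},"squeeze":{"type":"number"}},"required":["deltas"]}

```bash
mkdir -p pics; ls
python3 - <<'E'
from workcell import readout, read_camera, bot
import cv2
for n in("top","side"):
    c=read_camera(n);cv2.imwrite(f"pics/{n}0.png",c["color"]);print(n,{k:v for k,v in c.items() if k!="color"})
print(readout.read_state())
E
```

```text
pics
top {'fx': 402.14859544498825, 'fy': 402.14859544498825, 'cx': 315.8116997847353, 'cy': 200.14190429809497, 'dist': array([-0.04045744,  0.        ,  0.        ,  0.        ,  0.        ]), 'origin': array([ 0.30743538, -0.00544528,  1.11128029]), 'attitude': array([-2.18418317,  2.15459243, -0.14238551])}
side {'fx': 397.6849461761707, 'fy': 397.6849461761707, 'cx': 312.07456832956143, 'cy': 194.87006786120182, 'dist': array([-0.01370144,  0.        ,  0.        ,  0.        ,  0.        ]), 'origin': array([-0.40734353, -0.51080818,  0.56516102]), 'attitude': array([-1.82692792,  1.00391492, -0.63056492])}
{'time': 0.1, 'q': array([-1.37287951e+00,  2.64706949e-01,  1.60522552e+00,  1.18068197e-05,
        1.27372795e+00, -3.69014483e-02]), 'joint_vel': array([ 0.00202598, -0.00271419, -0.00435324,  0.00200254,  0.00114719,
        0.00055214]), 'joint_torque': array([ 3.89918114e-04, -5.16706932e+01, -3.68591344e+01, -6.14919213e-05,
        6.28668669e-03, -9.03015859e-06]), 'tool_pos': array([ 0.15692707, -0.65585956,  0.24707331]), 'tcp_rot': array([-3.11791709e+00, -3.67757874e-01,  2.43379265e-04]), 'wrist_force': array([-0.00219539, -0.61972962,  1.19946763]), 'torque': array([-0.01818155,  0.05087127,  0.00039244]), 'grip_force': 0.0, 'width': 1.0010218988650426}
```

View pics/top0.png

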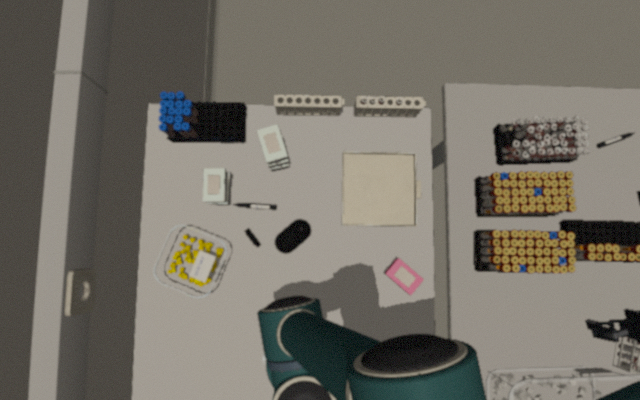

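View pics/side0.png

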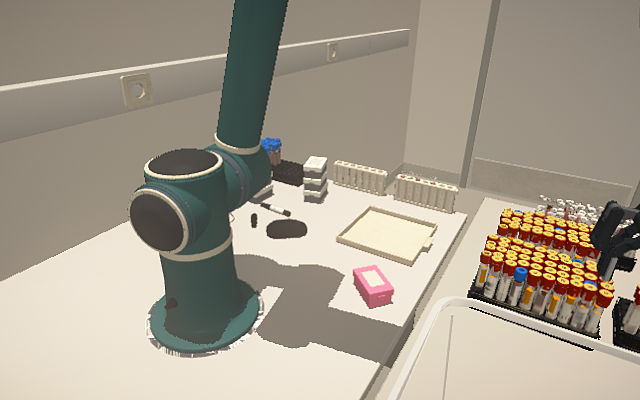

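The top view shows a tray at (379,189). Two white stacks could be the one meant: A at (273,146) and B at (215,185). In the side view the stack at (315,180) has three boxes, and the pink box at (375,285) is not meant. I'll confirm which is which in an enlarged crop and measure.

```bash
cat > h.py <<'E'
import numpy as np, cv2
from scipy.spatial.transform import Rotation as R
from workcell import readout, read_camera, bot
def K(c): return np.array([[c["fx"],0,c["cx"]],[0,c["fy"],c["cy"]],[0,0,1]])
def plane(c,px,z):
    p=cv2.undistortPoints(np.array(px,float).reshape(-1,1,2),K(c),c["dist"])[:,0]
    d=R.from_rotvec(c["attitude"]).apply(np.c_[p,np.ones(len(p))]); o=c["origin"]
    return o+d*((z-o[2])/d[:,2])[:,None]
def proj(c,P):
    r=R.from_rotvec(c["attitude"]).inv()
    return cv2.projectPoints(np.array(P,float).reshape(-1,1,3),r.as_rotvec(),-r.apply(c["origin"]),K(c),c["dist"])[0][:,0]
E
python3 - <<'E'
from h import *
t=read_camera("top");s=read_camera("side")
a=cv2.resize(t["color"][110:230,190:310],(480,480),interpolation=2)
b=cv2.resize(s["color"][145:205,285:345],(300,300),interpolation=2)
b=np.vstack([b,np.zeros((180,300,3),np.uint8)])
cv2.imwrite("pics/crop.png",np.hstack([a,b]))
hsv=cv2.cvtColor(t["color"],cv2.COLOR_BGR2HSV)
for nm,px in(("A",[273,146]),("B",[215,185]),("tray",[379,189]),("A corners",None)):
    if px: print(nm,[np.round(plane(t,[px],z)[0],3) for z in(0,.02,.08,.12)], t["color"][px[1],px[0]],hsv[px[1],px[0]])
# tray: colour mask
g=t["color"].astype(int);m=((g[...,2]-g[...,0]>18)&(hsv[...,2]>120)).astype(np.uint8)
for c in cv2.findContours(m,0,2)[0]:
    if cv2.contourArea(c)>2000:
        r=cv2.minAreaRect(c);q=cv2.boxPoints(r);print("tray",r,np.round(q,1).tolist(),np.round(plane(t,q,.02)[:,:2],4).tolist())
# lids
v=hsv[...,2]
print("A row values",v[135,250:300].tolist(),"\n",v[155,255:300].tolist()); print("B",v[185,195:240].tolist())
# side: stack top face
gs=cv2.cvtColor(s["color"],6)
print(gs[155:205,315].tolist())
E
```

```text
A [array([0.588, 0.101, 0.   ]), array([0.583, 0.099, 0.02 ]), array([0.568, 0.093, 0.08 ]), array([0.558, 0.089, 0.12 ])] [150 163 174] [ 16  35 174]
B [array([0.475, 0.26 , 0.   ]), array([0.472, 0.255, 0.02 ]), array([0.463, 0.24 , 0.08 ]), array([0.457, 0.231, 0.12 ])] [150 165 174] [ 19  35 174]
tray [array([ 0.47 , -0.199,  0.   ]), array([ 0.467, -0.195,  0.02 ]), array([ 0.458, -0.185,  0.08 ]), array([ 0.453, -0.178,  0.12 ])] [147 168 176] [ 22  42 176]
tray ((534.5, 251.0), (83.0, 46.0), 0.0) [[493.0, 274.0], [493.0, 228.0], [576.0, 228.0], [576.0, 274.0]] [[0.2387, -0.5065], [0.3638, -0.5108], [0.3663, -0.7488], [0.2395, -0.7416]]
tray ((535.0, 191.0), (42.0, 84.0), 90.0) [[493.0, 170.0], [577.0, 170.0], [577.0, 212.0], [493.0, 212.0]] [[0.5261, -0.5171], [0.5308, -0.7623], [0.4111, -0.7545], [0.408, -0.5124]]
tray ((380.8786926269531, 188.7482147216797), (80.44718170166016, 75.55065155029297), 0.8425242304801941) [[340.1000061035156, 225.89999389648438], [341.20001220703125, 150.39999389648438], [421.70001220703125, 151.60000610351562], [420.5, 227.10000610351562]] [[0.3
[... 329 characters left out ...]
 160] 
 [164, 161, 162, 162, 162, 159, 161, 157, 162, 172, 183, 185, 186, 187, 186, 189, 190, 189, 189, 188, 188, 188, 187, 188, 187, 189, 187, 187, 188, 184, 181, 168, 144, 136, 151, 160, 162, 162, 159, 161, 161, 163, 163, 160, 161]
B [164, 163, 165, 162, 163, 161, 161, 164, 174, 185, 187, 185, 181, 177, 173, 172, 176, 177, 174, 174, 174, 174, 175, 172, 163, 168, 184, 186, 179, 150, 102, 87, 100, 99, 84, 83, 109, 141, 158, 163, 161, 164, 162, 162, 162]
[138, 205, 254, 240, 231, 239, 241, 241, 240, 248, 252, 255, 231, 167, 177, 182, 158, 109, 91, 90, 96, 99, 94, 104, 254, 237, 173, 179, 186, 146, 103, 100, 102, 102, 97, 89, 255, 243, 173, 181, 185, 160, 116, 102, 104, 105, 101, 92, 223, 244]
```

View pics/crop.png

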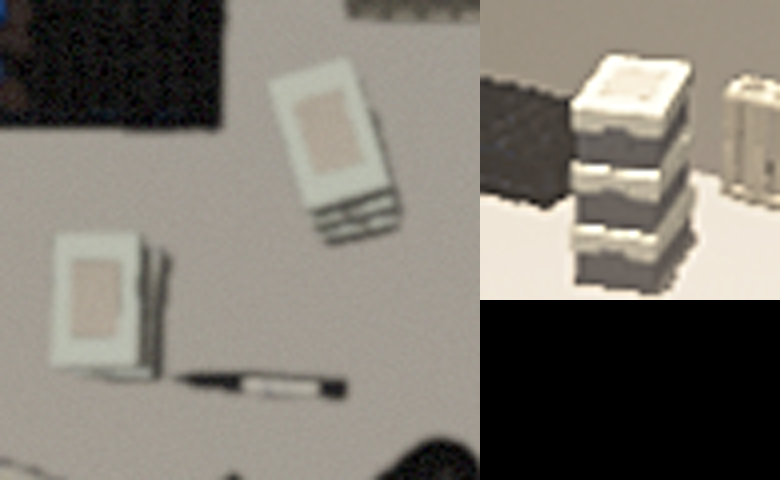

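The crop shows three lids stacked at A, lid corners at about (258,131), (277,124), (288,157) and (267,163). B shows two. A also matches the three-box stack in the side view at (315,180). Next I'll measure the lid at z=0.12 and check it against the side view.

```bash
cat >> h.py <<'E'
def crop2img(uv,x0=190,y0=110,k=4): return (np.array(uv,float)+.5)/k-.5+[x0,y0]
def yawdeg(v): return np.degrees(np.arctan2(v[1],v[0]))
def rect(P):  # corners TL,TR,BR,BL in top image -> centre, long-axis yaw, length, width
    P=P[:,:2]; l=(P[0]+P[1]-P[2]-P[3])/2; w=(P[0]+P[3]-P[1]-P[2])/2
    return P.mean(0).round(4), round(yawdeg(l),1), round(np.linalg.norm(l),4), round(np.linalg.norm(w),4)
def to(x,y,z,yaw):   # deltas in the tool frame to TCP goal, tool down, tool y axis at yaw
    s=readout.read_state(); r=R.from_rotvec(s["tcp_rot"])
    yv=np.array([np.cos(np.radians(yaw)),np.sin(np.radians(yaw)),0]); zv=np.array([0,0,-1.])
    g=R.from_matrix(np.c_[np.cross(yv,zv),yv,zv])
    d=r.inv().apply(np.array([x,y,z])-s["tool_pos"])
    return d.round(4).tolist(),np.degrees((r.inv()*g).as_rotvec()).round(2).tolist()
E
python3 - <<'E'
from h import *
t=read_camera("top");s=read_camera("side")
g=cv2.resize(t["color"],None,fx=4,fy=4,interpolation=2)
v=cv2.GaussianBlur(cv2.cvtColor(g,40)[...,2],(0,0),2)
m=(v>168).astype(np.uint8)
n,l,st,_=cv2.connectedComponentsWithStats(m)
c=l[4*135+2,4*261];print(c,st[c])
cs=cv2.findContours((l==c).astype(np.uint8),0,2)[0][0]
r=cv2.minAreaRect(cs);print("minrect px",(np.array(r[0])/4),np.array(r[1])/4,r[2], cv2.contourArea(cs)/16)
q=crop2img([[270,83],[350,57],[395,187],[308,212]])
P=plane(t,q,.12);print("hand",rect(P),P.round(3).tolist())
print("side proj",proj(s,P).round(1).tolist())
C=np.array([*P[:,:2].mean(0),.12]);print(to(C[0],C[1],.30,-71),bot.tip_extent)
E
```

```text
23 [ 1028   497   117   148 11483]
minrect px [271.55163574 142.67199707] [33.59575653 22.07789612] 73.3007583618164 705.03125
hand (array([0.5652, 0.0911]), np.float64(18.8), np.float64(0.088), np.float64(0.055)) [[0.598, 0.13, 0.12], [0.616, 0.08, 0.12], [0.532, 0.05, 0.12], [0.515, 0.104, 0.12]]
side proj [[310.3, 156.2], [326.7, 157.5], [321.2, 167.9], [302.9, 166.0]]
([0.5709, -0.6319, -0.0517], [-0.05, -0.0, -5.54]) 0.017
```

Request:
jog_arm(
  deltas=[0, 0, -0.05, 0, 0, 0, 1, 0.035, -0.035, -0.05, 0, 0, 0, 1, 0.07, -0.075, -0.05, 0, 0, -1, 1, 0.1, -0.11, -0.05, 0, 0, -2, 1, 0.135, -0.15, -0.05, 0, 0, -3, 1, 0.17, -0.185, -0.05, 0, 0, -4, 1, 0.2, -0.225, -0.05, 0, 0, -5, 1, 0.235, -0.26, -0.05, 0, 0, -5.5, 1],
  squeeze=40,
)

```text
time: 1.1
tool_pos: [0.3242, -0.3487, 0.2984]
tcp_rot: [3.098, 0.517, 0.0]
wrist_force: [1.2, -0.5, -0.4]
width: 0.995
grip_force: 0.0
```

```bash
python3 -c "
from h import *
print(to(.5652,.0911,.30,-71.2))"
```

```text
([0.3707, -0.3378, -0.0016], [0.03, -0.01, 0.14])
```

Request:
jog_arm(
  deltas=[0.034, -0.031, 0, 0, 0, 0, 1, 0.068, -0.062, 0, 0, 0, 0, 1, 0.102, -0.093, 0, 0, 0, 0, 1, 0.136, -0.124, 0, 0, 0, 0, 1, 0.17, -0.155, 0, 0, 0, 0, 1, 0.204, -0.186, 0, 0, 0, 0, 1, 0.238, -0.217, 0, 0, 0, 0, 1, 0.272, -0.248, 0, 0, 0, 0, 1],
)

```text
time: 1.9
tool_pos: [0.5013, -0.0259, 0.2986]
tcp_rot: [3.098, 0.518, 0.001]
wrist_force: [1.5, -0.1, 0.3]
width: 0.997
grip_force: 0.0
```

Request:
jog_arm(
  deltas=[0.034, -0.031, 0, 0, 0, 0, 1, 0.068, -0.062, 0, 0, 0, 0, 1, 0.099, -0.09, 0, 0, 0, 0, 1, 0.099, -0.09, 0, 0, 0, 0, 1, 0.099, -0.09, 0, 0, 0, 0, 1],
)

```text
time: 2.4
tool_pos: [0.565, 0.0901, 0.2979]
tcp_rot: [3.098, 0.52, -0.002]
wrist_force: [0.7, -0.2, -0.3]
width: 1.0
grip_force: 0.0
```

```bash
python3 -c "
from h import *
print(to(.5652,.0911,.110,-71.2)); print(readout.read_state()['q'])
s=read_camera('side');print(proj(s,[.5652,.0911,.12]))
"
```

```text
([0.0007, -0.001, 0.1879], [0.02, 0.07, 0.28])
[ 1.14877264e-01  4.31322291e-02  1.76552115e+00 -5.58470118e-04
  1.33411306e+00  1.35286663e+00]
[[315.34259192 161.76218908]]
```

Request:
jog_arm(
  deltas=[0, -0.001, 0.035, 0, 0, 0, 1, 0, -0.001, 0.07, 0, 0, 0.3, 1, 0, -0.001, 0.105, 0, 0, 0.3, 1, 0, -0.001, 0.135, 0, 0, 0.3, 1, 0, -0.001, 0.16, 0, 0, 0.3, 1, 0, -0.001, 0.178, 0, 0, 0.3, 1, 0, -0.001, 0.188, 0, 0, 0.3, 1, 0, -0.001, 0.188, 0, 0, 0.3, 1],
)

```text
time: 3.25
tool_pos: [0.5633, 0.089, 0.109]
tcp_rot: [3.1, 0.507, -0.005]
wrist_force: [0.3, 0.3, 0.9]
width: 1.002
grip_force: 0.0
```

Run:
```python
from h import *
print(to(.5652,.0911,.110,-71.2))
s=read_camera('side');cv2.imwrite('pics/s1.png',cv2.resize(s["color"][110:220,250:390],None,fx=4,fy=4,interpolation=2))
```

```text
([0.0025, -0.0013, -0.001], [-0.03, 0.17, -0.24])
```

View pics/s1.png

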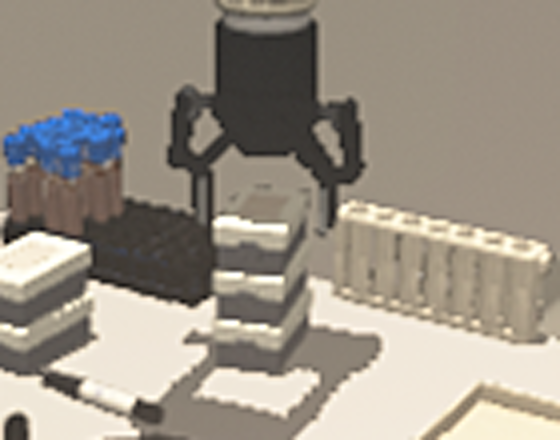

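The open fingers straddle the top box, right tip near (330,167) in the image and well above the middle lid. Closing.

Request:
jog_arm(
  deltas=[0.002, -0.001, 0, 0, 0, 0, 1, 0.002, -0.001, 0, 0, 0, 0, 0.6, 0.002, -0.001, 0, 0, 0, 0, 0.4, 0.002, -0.001, 0, 0, 0, 0, 0.2, 0.002, -0.001, 0, 0, 0, 0, 0.0, 0.002, -0.001, 0, 0, 0, 0, -0.5, 0.002, -0.001, 0, 0, 0, 0, -1, 0.002, -0.001, 0, 0, 0, 0, -1],
  squeeze=40,
)

```text
time: 4.1
tool_pos: [0.5673, 0.0922, 0.1116]
tcp_rot: [3.1, 0.509, 0.003]
wrist_force: [-0.3, 0.1, 7.0]
width: 0.652
grip_force: 43.8
```

Request:
jog_arm(
  deltas=[0, 0, -0.005, 0, 0, 0, -1, 0, 0, -0.015, 0, 0, 0, -1, 0, 0, -0.03, 0, 0, 0, -1, 0, 0, -0.045, 0, 0, 0, -1, 0, 0, -0.06, 0, 0, 0, -1, 0, 0, -0.07, 0, 0, 0, -1, 0, 0, -0.07, 0, 0, 0, -1, 0, 0, -0.07, 0, 0, 0, -1],
)

```text
time: 4.9
tool_pos: [0.5665, 0.092, 0.1806]
tcp_rot: [3.1, 0.509, 0.001]
wrist_force: [-0.3, 0.5, -0.9]
width: 0.649
grip_force: 43.0
```

Run:
```python
from h import *
print(to(.519,-.193,.18,0),readout.read_state()['wrist_force'])
s=read_camera('side');t=read_camera('top')
a=cv2.resize(s["color"][110:220,270:380],(440,440),interpolation=2)
b=cv2.resize(t["color"][100:188,230:300],(350,440),interpolation=2)
cv2.imwrite('pics/s2.png',np.hstack([a,b]))
```

```text
([-0.1361, 0.2549, 0.0006], [0.03, -0.03, -71.35]) [-0.34758725  0.46170526 -0.9437918 ]
```

View pics/s2.png

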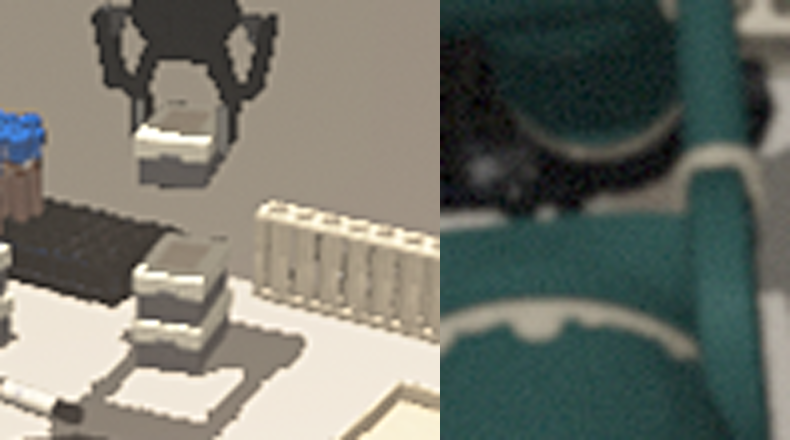

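Exactly one box was lifted and it hangs level, with two left at (315,187). Now to the far tray place.

Request:
jog_arm(
  deltas=[-0.004, 0.008, 0, 0, 0, -2, -1, -0.012, 0.023, 0, 0, 0, -6, -1, -0.022, 0.042, 0, 0, 0, -11, -1, -0.033, 0.062, 0, 0, 0, -17, -1, -0.044, 0.082, 0, 0, 0, -23, -1, -0.055, 0.102, 0, 0, 0, -29, -1, -0.066, 0.122, 0, 0, 0, -35, -1, -0.077, 0.142, 0, 0, 0, -41, -1],
)

```text
time: 5.8
tool_pos: [0.5379, -0.068, 0.1791]
tcp_rot: [-2.721, -1.568, 0.002]
wrist_force: [0.3, -0.1, -1.4]
width: 0.645
grip_force: 43.1
```

```bash
python3 -c "
from h import *
print(to(.519,-.193,.18,0))"
```

```text
([-0.1177, 0.0464, -0.0009], [-0.12, 0.01, -30.1])
```

Request:
jog_arm(
  deltas=[-0.02, 0.008, 0, 0, 0, -6, -1, -0.04, 0.016, 0, 0, 0, -12, -1, -0.06, 0.024, 0, 0, 0, -18, -1, -0.08, 0.032, 0, 0, 0, -23, -1, -0.1, 0.039, 0, 0, 0, -27, -1, -0.112, 0.044, 0, 0, 0, -29.5, -1, -0.117, 0.046, 0, 0, 0, -30.3, -1, -0.117, 0.046, 0, 0, 0, -30.3, -1],
)

```text
time: 6.6
tool_pos: [0.5189, -0.1917, 0.1794]
tcp_rot: [-2.223, -2.218, 0.001]
wrist_force: [0.2, 0.2, -0.8]
width: 0.642
grip_force: 43.0
```

Run:
```python
from h import *
print(to(.519,-.193,.0365,0))
s=read_camera('side');t=read_camera('top')
a=cv2.resize(s["color"][130:280,310:460],(450,450),interpolation=2)
cv2.imwrite('pics/s3.png',a)
# tray corners in the side picture, from the top-view estimate
T=[[.469+dx,-.199+dy,.02] for dx,dy in((-.103,-.096),(-.103,.109),(.103,.109),(.103,-.096))]
print(((proj(s,T)-[310,130])*3).round().tolist())
```

```text
([-0.0014, 0.0003, 0.1429], [-0.08, -0.04, -0.15])
[[300.0, 391.0], [72.0, 316.0], [174.0, 223.0], [379.0, 279.0]]
```

View pics/s3.png

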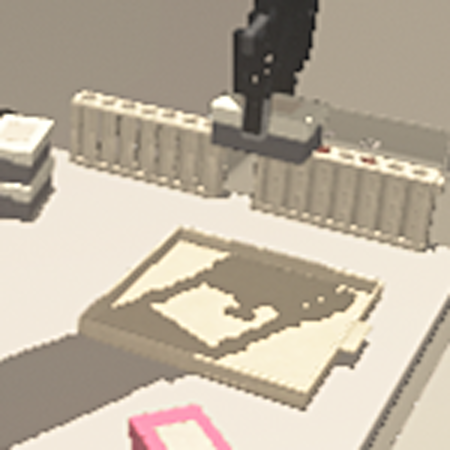

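The held box is level above the back half of the tray, whose rim corners at crop (182,229) and (380,285) agree with the estimate within about 3 px. Lowering.

Request:
jog_arm(
  deltas=[-0.001, 0, 0.02, 0, 0, 0, -1, -0.001, 0, 0.05, 0, 0, 0, -1, -0.001, 0, 0.08, 0, 0, 0, -1, -0.001, 0, 0.105, 0, 0, 0, -1, -0.001, 0, 0.122, 0, 0, 0, -1, -0.001, 0, 0.132, 0, 0, 0, -1, -0.001, 0, 0.136, 0, 0, 0, -1, -0.001, 0, 0.136, 0, 0, 0, -1],
)

```text
time: 7.5
tool_pos: [0.5196, -0.192, 0.0442]
tcp_rot: [-2.222, -2.221, 0.0]
wrist_force: [-0.5, -0.5, -1.3]
width: 0.649
grip_force: 43.1
```

Request:
jog_arm(
  deltas=[0, 0, 0.002, 0, 0, 0, -1, 0, 0, 0.004, 0, 0, 0, -1, 0, 0, 0.005, 0, 0, 0, -1, 0, 0, 0.006, 0, 0, 0, -1, 0, 0, 0.006, 0, 0, 0, -1],
)

```text
time: 8.0
tool_pos: [0.5194, -0.1924, 0.0383]
tcp_rot: [2.222, 2.22, 0.0]
wrist_force: [0.5, 0.5, -1.9]
width: 0.647
grip_force: 43.1
```

Not touching yet; continue in 0.5–1 mm steps.

Request:
jog_arm(
  deltas=[0, 0, 0.001, 0, 0, 0, -1, 0, 0, 0.0015, 0, 0, 0, -1, 0, 0, 0.002, 0, 0, 0, -1, 0, 0, 0.002, 0, 0, 0, -1],
)

```text
time: 8.4
tool_pos: [0.5193, -0.1924, 0.0362]
tcp_rot: [-2.222, -2.22, 0.0]
wrist_force: [-0.3, -0.0, -1.7]
width: 0.648
grip_force: 43.1
```

Request:
jog_arm(
  deltas=[0, 0, 0.0005, 0, 0, 0, -1, 0, 0, 0.001, 0, 0, 0, -1, 0, 0, 0.001, 0, 0, 0, -1],
)

```text
time: 8.7
tool_pos: [0.5193, -0.1924, 0.0352]
tcp_rot: [-2.222, -2.22, 0.0]
wrist_force: [-0.6, 0.5, -1.5]
width: 0.647
grip_force: 43.1
```

Request:
jog_arm(
  deltas=[0, 0, 0.0005, 0, 0, 0, -1, 0, 0, 0.001, 0, 0, 0, -1, 0, 0, 0.001, 0, 0, 0, -1],
)

```text
time: 9.0
tool_pos: [0.5195, -0.1924, 0.0351]
tcp_rot: [-2.222, -2.22, 0.0]
wrist_force: [-3.4, 0.4, 6.5]
width: 0.65
grip_force: 43.7
```

Request:
jog_arm(
  deltas=[0, 0, 0, 0, 0, 0, 0.35, 0, 0, 0, 0, 0, 0, 0.45, 0, 0, 0, 0, 0, 0, 0.6, 0, 0, 0, 0, 0, 0, 0.65, 0, 0, 0, 0, 0, 0, 0.65, 0, 0, -0.01, 0, 0, 0, 0.65, 0, 0, -0.03, 0, 0, 0, 0.65, 0, 0, -0.06, 0, 0, 0, 0.65],
)

```text
time: 9.8
tool_pos: [0.5179, -0.1918, 0.0937]
tcp_rot: [-2.22, -2.218, 0.002]
wrist_force: [0.1, -0.0, 0.3]
width: 0.822
grip_force: 0.0
```

Request:
jog_arm(
  deltas=[0.01, -0.006, -0.03, 0, 0, 3, 1, 0.028, -0.016, -0.06, 0, 0, 9, 1, 0.055, -0.03, -0.085, 0, 0, 16, 1, 0.08, -0.043, -0.1, 0, 0, 23, 1, 0.105, -0.056, -0.1, 0, 0, 30, 1, 0.13, -0.07, -0.1, 0, 0, 37, 1, 0.155, -0.083, -0.1, 0, 0, 44, 1, 0.18, -0.096, -0.1, 0, 0, 51, 1],
)

```text
time: 10.6
tool_pos: [0.423, -0.0114, 0.1951]
tcp_rot: [2.964, 1.039, 0.002]
wrist_force: [0.4, -0.1, 0.8]
width: 1.002
grip_force: 0.0
```

Run:
```python
from h import *
print(to(.5652,.0911,.2,-71.2))
t=read_camera('top')
a=cv2.resize(t["color"][100:190,240:300],(400,600),interpolation=2)
b=cv2.resize(t["color"][140:240,330:430],(400,400),interpolation=2)
b=np.vstack([b,np.zeros((200,400,3),np.uint8)])
cv2.imwrite('pics/t4.png',np.hstack([a,b]))
```

```text
([0.1751, 0.0087, -0.0047], [0.04, -0.06, 19.85])
```

View pics/t4.png

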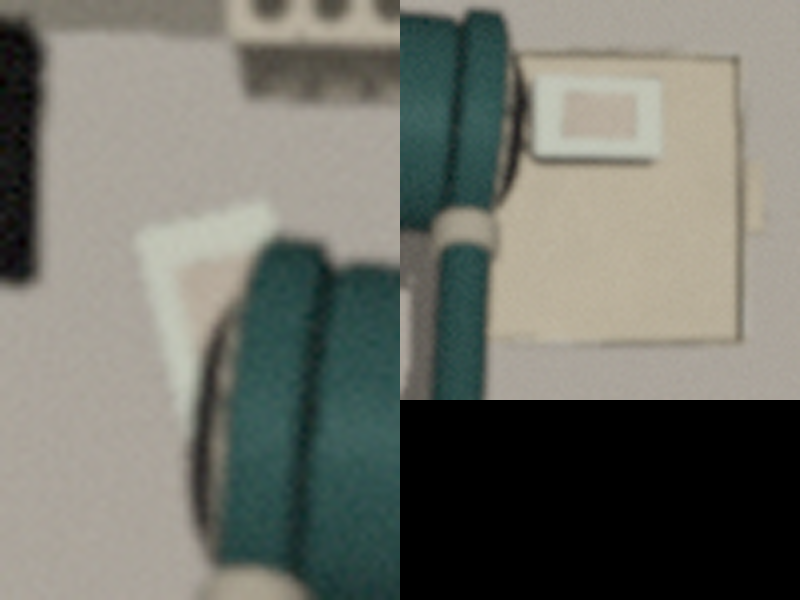

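The top box lies squarely in the tray's far place, image corners (364,158), (395,160), (395,180) and (364,179). The middle lid shows its TL corner at (260,135), its TR corner at (280,130), and its left edge.

Run:
```python
from h import *
t=read_camera('top')
q=(np.array([[137,238],[272,203],[186,420]])+.5)/6.667-.5+[240,100]
P=plane(t,q,.08)[:,:2];print(P.round(4),np.linalg.norm(P[0]-P[1]))
w=P[0]-P[1];print("yaw from width",yawdeg(w)-90,"from edge",yawdeg(P[0]-P[2]))
for yw in(yawdeg(w)-90,yawdeg(P[0]-P[2])):
    u=np.array([np.cos(np.radians(yw)),np.sin(np.radians(yw))]);print((P[0]+P[1])/2-.044*u)
q=(np.array([[136,73],[262,80],[260,160],[133,157]])+.5)/4-.5+[330,140]
P=plane(t,q,.044)[:,:2];print("top box",P.mean(0),P.round(3).tolist())
```

```text
[[0.5965 0.1275]
 [0.6116 0.0747]
 [0.5237 0.1062]] 0.054975777318089676
yaw from width 15.901193803102501 from edge 16.334590603770813
[0.56171538 0.08905784]
[0.56180777 0.08873809]
top box [ 0.51854988 -0.19181382] [[0.548, -0.15], [0.545, -0.236], [0.49, -0.234], [0.491, -0.148]]
```

```bash
python3 -c "
from h import *
print(to(.562,.089,.2,-73.8))"
```

```text
([0.1713, 0.0109, -0.0052], [-0.05, -0.02, 22.78])
```

Request:
jog_arm(
  deltas=[0.03, 0.002, 0, 0, 0, 5, 1, 0.065, 0.004, 0, 0, 0, 10, 1, 0.1, 0.006, 0, 0, 0, 15, 1, 0.135, 0.008, 0, 0, 0, 19, 1, 0.16, 0.01, 0, 0, 0, 22, 1, 0.171, 0.011, 0, 0, 0, 22.8, 1, 0.171, 0.011, 0, 0, 0, 22.8, 1, 0.171, 0.011, 0, 0, 0, 22.8, 1],
)

```text
time: 11.5
tool_pos: [0.5627, 0.0859, 0.1941]
tcp_rot: [3.11, 0.443, -0.002]
wrist_force: [0.1, -0.3, 0.2]
width: 0.998
grip_force: 0.0
```

```bash
python3 -c "
from h import *
print(to(.562,.089,.07,-73.8))"
```

```text
([0.0003, -0.0032, 0.1241], [0.01, 0.08, 0.02])
```

Request:
jog_arm(
  deltas=[0, -0.003, 0.02, 0, 0, 0, 1, 0, -0.003, 0.05, 0, 0, 0, 1, 0, -0.003, 0.08, 0, 0, 0, 1, 0, -0.003, 0.105, 0, 0, 0, 1, 0, -0.003, 0.119, 0, 0, 0, 1, 0, -0.003, 0.124, 0, 0, 0, 1, 0, -0.003, 0.124, 0, 0, 0, 1, 0, -0.003, 0.124, 0, 0, 0, 1],
)

```text
time: 12.3
tool_pos: [0.5636, 0.0895, 0.0717]
tcp_rot: [3.11, 0.441, 0.004]
wrist_force: [0.2, -0.6, 0.2]
width: 0.998
grip_force: 0.0
```

```bash
python3 -c "
from h import *
print(to(.562,.089,.07,-73.8))"
```

```text
([-0.0017, -0.0, 0.0017], [0.02, -0.13, -0.05])
```

Request:
jog_arm(
  deltas=[-0.001, 0, 0.001, 0, 0, 0, 1, -0.001, 0, 0.001, 0, 0, 0, 0.6, -0.001, 0, 0.001, 0, 0, 0, 0.4, -0.001, 0, 0.001, 0, 0, 0, 0.2, -0.001, 0, 0.001, 0, 0, 0, 0.0, -0.001, 0, 0.001, 0, 0, 0, -0.5, -0.001, 0, 0.001, 0, 0, 0, -1, -0.001, 0, 0.001, 0, 0, 0, -1],
  squeeze=40,
)

```text
time: 13.1
tool_pos: [0.5623, 0.0893, 0.0701]
tcp_rot: [-3.11, -0.441, -0.002]
wrist_force: [-2.0, 0.7, 6.0]
width: 0.645
grip_force: 44.2
```

Request:
jog_arm(
  deltas=[0, 0, -0.005, 0, 0, 0, -1, 0, 0, -0.015, 0, 0, 0, -1, 0, 0, -0.03, 0, 0, 0, -1, 0, 0, -0.05, 0, 0, 0, -1, 0, 0, -0.07, 0, 0, 0, -1, 0, 0, -0.085, 0, 0, 0, -1, 0, 0, -0.09, 0, 0, 0, -1, 0, 0, -0.09, 0, 0, 0, -1],
)

```text
time: 13.9
tool_pos: [0.5624, 0.0893, 0.1606]
tcp_rot: [3.11, 0.441, 0.004]
wrist_force: [0.4, 0.3, -2.3]
width: 0.65
grip_force: 43.4
```

Run:
```python
from h import *
print(to(.419,-.193,.16,0))
s=read_camera('side')
cv2.imwrite('pics/s5.png',cv2.resize(s["color"][110:220,270:380],(440,440),interpolation=2))
```

```text
([-0.2162, 0.2313, 0.0002], [0.1, -0.1, -73.85])
```

View pics/s5.png

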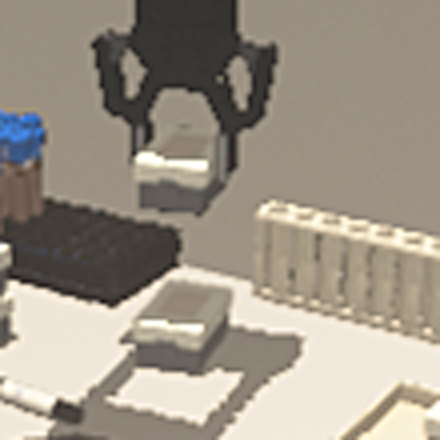

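The middle box is up and level, and the bottom box stays at (315,190). Moving to the near tray place.

Request:
jog_arm(
  deltas=[-0.006, 0.006, 0, 0, 0, -2, -1, -0.02, 0.021, 0, 0, 0, -6, -1, -0.037, 0.04, 0, 0, 0, -12, -1, -0.055, 0.059, 0, 0, 0, -18, -1, -0.073, 0.078, 0, 0, 0, -24, -1, -0.091, 0.097, 0, 0, 0, -30, -1, -0.109, 0.116, 0, 0, 0, -36, -1, -0.127, 0.135, 0, 0, 0, -42, -1],
)

```text
time: 14.75
tool_pos: [0.4756, -0.0764, 0.1578]
tcp_rot: [-2.741, -1.532, 0.003]
wrist_force: [-0.4, -0.0, -2.7]
width: 0.646
grip_force: 43.5
```

```bash
python3 -c "
from h import *
print(to(.419,-.193,.16,0))"
```

```text
([-0.129, 0.0129, -0.0022], [-0.16, 0.01, -31.59])
```

Request:
jog_arm(
  deltas=[-0.022, 0.002, 0, 0, 0, -6, -1, -0.044, 0.004, 0, 0, 0, -12, -1, -0.066, 0.006, 0, 0, 0, -18, -1, -0.088, 0.009, 0, 0, 0, -24, -1, -0.11, 0.011, 0, 0, 0, -28, -1, -0.122, 0.012, 0, 0, 0, -31, -1, -0.128, 0.012, 0, 0, 0, -31.8, -1, -0.128, 0.012, 0, 0, 0, -31.8, -1],
)

```text
time: 15.55
tool_pos: [0.4189, -0.1909, 0.1583]
tcp_rot: [-2.223, -2.217, 0.001]
wrist_force: [0.2, 0.4, -2.0]
width: 0.648
grip_force: 43.4
```

```bash
python3 -c "
from h import *
print(to(.419,-.193,.034,0))"
```

```text
([-0.0022, 0.0003, 0.1243], [-0.1, -0.05, -0.16])
```

Request:
jog_arm(
  deltas=[-0.001, 0, 0.02, 0, 0, 0, -1, -0.001, 0, 0.045, 0, 0, 0, -1, -0.001, 0, 0.07, 0, 0, 0, -1, -0.001, 0, 0.093, 0, 0, 0, -1, -0.001, 0, 0.108, 0, 0, 0, -1, -0.001, 0, 0.116, 0, 0, 0, -1, -0.001, 0, 0.119, 0, 0, 0, -1, -0.001, 0, 0.119, 0, 0, 0, -1],
)

```text
time: 16.35
tool_pos: [0.4201, -0.1915, 0.0403]
tcp_rot: [-2.222, -2.22, -0.0]
wrist_force: [0.7, 0.7, -1.5]
width: 0.648
grip_force: 43.4
```

Request:
jog_arm(
  deltas=[0, 0, 0.001, 0, 0, 0, -1, 0, 0, 0.002, 0, 0, 0, -1, 0, 0, 0.003, 0, 0, 0, -1, 0, 0, 0.003, 0, 0, 0, -1],
)

```text
time: 16.75
tool_pos: [0.42, -0.1919, 0.0375]
tcp_rot: [2.222, 2.22, 0.0]
wrist_force: [0.6, -0.5, -2.6]
width: 0.648
grip_force: 43.4
```

Request:
jog_arm(
  deltas=[0, 0, 0.001, 0, 0, 0, -1, 0, 0, 0.002, 0, 0, 0, -1, 0, 0, 0.0025, 0, 0, 0, -1, 0, 0, 0.0025, 0, 0, 0, -1],
)

```text
time: 17.15
tool_pos: [0.4198, -0.1918, 0.0346]
tcp_rot: [-2.222, -2.22, 0.0]
wrist_force: [0.3, -0.7, -2.3]
width: 0.648
grip_force: 43.4
```

Request:
jog_arm(
  deltas=[0, 0, 0.0005, 0, 0, 0, -1, 0, 0, 0.001, 0, 0, 0, -1, 0, 0, 0.001, 0, 0, 0, -1],
)

```text
time: 17.45
tool_pos: [0.4198, -0.1918, 0.0337]
tcp_rot: [-2.222, -2.22, 0.0]
wrist_force: [-0.1, -0.3, -1.4]
width: 0.647
grip_force: 43.4
```

Request:
jog_arm(
  deltas=[0, 0, 0.0005, 0, 0, 0, -1, 0, 0, 0.001, 0, 0, 0, -1, 0, 0, 0.001, 0, 0, 0, -1],
)

```text
time: 17.75
tool_pos: [0.4199, -0.1918, 0.0336]
tcp_rot: [-2.222, -2.22, 0.0]
wrist_force: [-4.3, 0.6, 6.4]
width: 0.643
grip_force: 44.3
```

Request:
jog_arm(
  deltas=[0, 0, 0, 0, 0, 0, 0.35, 0, 0, 0, 0, 0, 0, 0.45, 0, 0, 0, 0, 0, 0, 0.6, 0, 0, 0, 0, 0, 0, 0.65, 0, 0, 0, 0, 0, 0, 0.65, 0, 0, -0.01, 0, 0, 0, 0.65, 0, 0, -0.03, 0, 0, 0, 0.65, 0, 0, -0.06, 0, 0, 0, 0.65],
)

```text
time: 18.55
tool_pos: [0.4184, -0.1911, 0.0924]
tcp_rot: [-2.22, -2.218, 0.002]
wrist_force: [-0.0, 0.4, 0.4]
width: 0.826
grip_force: 0.0
```

Request:
jog_arm(
  deltas=[0, 0, -0.02, 0, 0, 0, 0.65, 0, 0.02, -0.03, 0, 0, 0, 0.65, 0, 0.05, -0.03, 0, 0, 0, 0.65, 0, 0.08, -0.03, 0, 0, 0, 0.65, 0, 0.1, -0.03, 0, 0, 0, 0.65, 0, 0.1, -0.03, 0, 0, 0, 0.65, 0, 0.1, -0.03, 0, 0, 0, 0.65],
)

```text
time: 19.25
tool_pos: [0.5196, -0.1918, 0.1229]
tcp_rot: [-2.221, -2.221, 0.001]
wrist_force: [-0.1, 0.5, 0.7]
width: 0.83
grip_force: 0.0
```

Run:
```python
from h import *
print(to(.519,-.192,.0355,0))
t=read_camera('top')
a=cv2.resize(t["color"][110:180,245:310],(520,560),interpolation=2)
b=cv2.resize(t["color"][140:240,330:430],(280,280),interpolation=2)
b=np.vstack([b,np.zeros((280,280,3),np.uint8)])
cv2.imwrite('pics/t6.png',np.hstack([a,b]))
```

```text
([-0.0003, -0.0005, 0.0874], [-0.05, -0.01, -0.01])
```

View pics/t6.png

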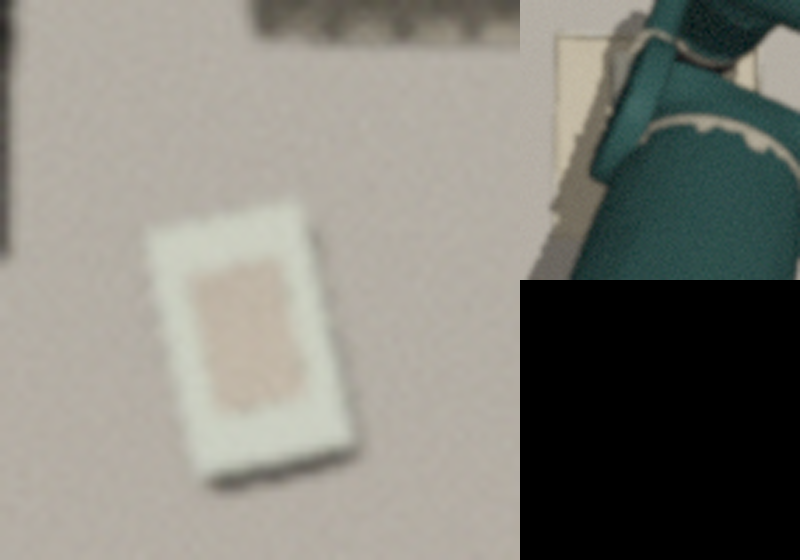

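The bottom box is in clear view, its lid corners at crop (148,231), (300,202), (356,447) and (203,475). I'll measure it, also with a mask, and regrasp the top box.

Run:
```python
from h import *
t=read_camera('top')
q=crop2img([[148,231],[300,202],[356,447],[203,475]],245,110,8)
print("hand",rect(plane(t,q,.04)))
g=cv2.resize(t["color"][110:180,245:310],None,fx=8,fy=8,interpolation=2)
v=cv2.GaussianBlur(g[...,0],(0,0),4) # blue: lid bright vs bench
print(v[250,60:400:20].tolist(),v[340,60:400:20].tolist())
th=(int(v[250,170])+int(v[250,80]))//2
m=(v>th).astype(np.uint8);l=cv2.connectedComponents(m)[1]
k=l[240,180];c=max(cv2.findContours((l==k).astype(np.uint8),0,2)[0],key=cv2.contourArea)
b=cv2.boxPoints(cv2.minAreaRect(cv2.convexHull(c)));b=b[np.argsort(np.arctan2(*(b-b.mean(0)).T[::-1]))]
print(th,b.round().tolist(),rect(plane(t,crop2img(b,245,110,8),.04)))
```

```text
hand (array([0.5622, 0.0882]), np.float64(13.9), np.float64(0.0871), np.float64(0.0526))
[165, 163, 165, 164, 166, 191, 192, 193, 191, 190, 190, 189, 188, 152, 162, 164, 164] [163, 165, 164, 164, 164, 170, 189, 180, 165, 167, 168, 168, 184, 187, 153, 165, 164]
177 [[142.0, 230.0], [299.0, 198.0], [348.0, 439.0], [192.0, 471.0]] (array([0.5636, 0.0905]), np.float64(12.7), np.float64(0.0857), np.float64(0.0541))
```

Request:
jog_arm(
  deltas=[0, 0, 0.02, 0, 0, 0, 0.65, 0, 0, 0.045, 0, 0, 0, 0.65, 0, 0, 0.067, 0, 0, 0, 0.65, 0, 0, 0.08, 0, 0, 0, 0.65, 0, 0, 0.086, 0, 0, 0, 0.65, 0, 0, 0.087, 0, 0, 0, 0.65, 0, 0, 0.087, 0, 0, 0, 0.65],
)

```text
time: 20.05
tool_pos: [0.5204, -0.1922, 0.0365]
tcp_rot: [2.222, 2.22, 0.001]
wrist_force: [0.8, -0.4, -0.7]
width: 0.825
grip_force: 0.0
```

Request:
jog_arm(
  deltas=[0, 0, 0, 0, 0, 0, 0.6, 0, 0, 0, 0, 0, 0, 0.4, 0, 0, 0, 0, 0, 0, 0.2, 0, 0, 0, 0, 0, 0, 0.0, 0, 0, 0, 0, 0, 0, -0.5, 0, 0, 0, 0, 0, 0, -1, 0, 0, 0, 0, 0, 0, -1],
  squeeze=40,
)

```text
time: 20.75
tool_pos: [0.5208, -0.1923, 0.0369]
tcp_rot: [2.221, 2.219, 0.001]
wrist_force: [-0.4, -0.1, 5.6]
width: 0.645
grip_force: 44.2
```

Lid estimates agree to about 2 mm: use centre (0.5625, 0.0893), long-axis yaw 13.4°. Width 0.645 confirms the grip. Lifting.

Request:
jog_arm(
  deltas=[0, 0, -0.005, 0, 0, 0, -1, 0, 0, -0.015, 0, 0, 0, -1, 0, 0, -0.03, 0, 0, 0, -1, 0, 0, -0.05, 0, 0, 0, -1, 0, 0, -0.075, 0, 0, 0, -1, 0, 0, -0.095, 0, 0, 0, -1, 0, 0, -0.103, 0, 0, 0, -1, 0, 0, -0.103, 0, 0, 0, -1],
)

```text
time: 21.55
tool_pos: [0.5211, -0.1924, 0.141]
tcp_rot: [2.22, 2.218, 0.002]
wrist_force: [-0.1, 0.7, -1.5]
width: 0.649
grip_force: 43.5
```

```bash
python3 -c "
from h import *
print(to(.5625,.0893,.14,-76.6))"
```

```text
([0.2817, 0.0412, 0.0007], [0.24, -0.07, 76.55])
```

Request:
jog_arm(
  deltas=[0.006, 0.001, 0, 0, 0, 2, -1, 0.022, 0.003, 0, 0, 0, 6, -1, 0.042, 0.006, 0, 0, 0, 12, -1, 0.064, 0.009, 0, 0, 0, 18, -1, 0.086, 0.012, 0, 0, 0, 24, -1, 0.108, 0.015, 0, 0, 0, 30, -1, 0.13, 0.018, 0, 0, 0, 36, -1, 0.152, 0.022, 0, 0, 0, 42, -1],
)

```text
time: 22.35
tool_pos: [0.5408, -0.0389, 0.1372]
tcp_rot: [-2.872, -1.27, 0.004]
wrist_force: [0.0, -0.3, -1.3]
width: 0.646
grip_force: 43.4
```

```bash
python3 -c "
from h import *
print(to(.5625,.0893,.14,-76.6))"
```

```text
([0.1094, -0.0702, -0.0028], [-0.1, 0.13, 34.3])
```

Request:
jog_arm(
  deltas=[0.018, -0.012, 0, 0, 0, 6, -1, 0.036, -0.024, 0, 0, 0, 12, -1, 0.055, -0.036, 0, 0, 0, 18, -1, 0.074, -0.048, -0.001, 0, 0, 24, -1, 0.092, -0.059, -0.001, 0, 0, 29, -1, 0.103, -0.066, -0.001, 0, 0, 33, -1, 0.108, -0.07, -0.001, 0, 0, 34.5, -1, 0.108, -0.07, -0.001, 0, 0, 34.5, -1],
)

```text
time: 23.15
tool_pos: [0.5613, 0.0879, 0.1382]
tcp_rot: [-3.12, -0.37, 0.004]
wrist_force: [0.2, -0.6, -1.7]
width: 0.645
grip_force: 43.4
```

Request:
jog_arm(
  deltas=[0, 0, 0.01, 0, 0, 0, -1, 0, 0, 0.025, 0, 0, 0, -1, 0, 0, 0.035, 0, 0, 0, -1, 0, 0, 0.035, 0, 0, 0, -1, 0, 0, 0.035, 0, 0, 0, -1],
)

```text
time: 23.65
tool_pos: [0.5617, 0.0868, 0.1038]
tcp_rot: [-3.12, -0.367, 0.003]
wrist_force: [0.2, -0.8, 0.0]
width: 0.645
grip_force: 43.4
```

Run:
```python
from h import *
print(to(.5625,.0893,.073,-76.6))
s=read_camera('side')
cv2.imwrite('pics/s7.png',cv2.resize(s["color"][130:210,280:360],(640,600),interpolation=2))
```

```text
([0.0014, -0.0023, 0.0308], [-0.01, 0.1, 0.03])
```

View pics/s7.png

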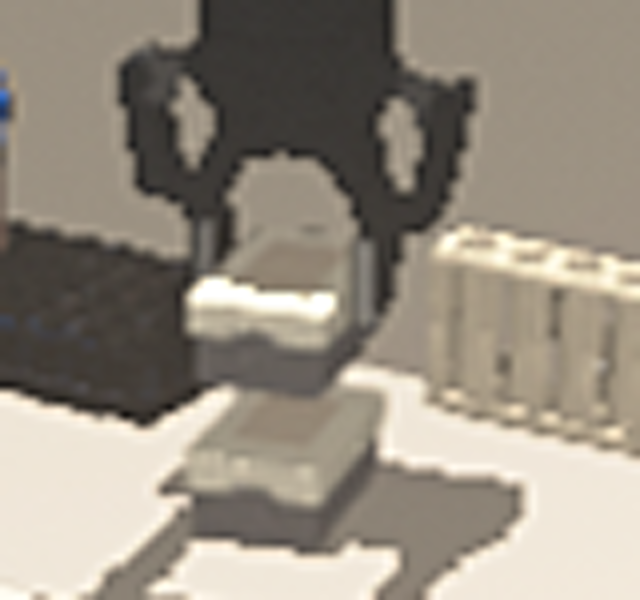

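The held box hangs level over the bottom box: front lid edge (187,280)–(337,297) against (187,452)–(327,478). I'll check it against projections of the intended poses before lowering.

Run:
```python
from h import *
s=read_camera('side');st=readout.read_state()
def cor(x,y,z,yaw):
    a=np.radians(yaw);u=np.array([np.cos(a),np.sin(a)]);v=np.array([-u[1],u[0]])
    return [[*(np.array([x,y])+i*.044*u+j*.028*v),z] for i,j in((1,1),(1,-1),(-1,-1),(-1,1))]
def cp(P): return ((proj(s,P)-[280,130])*[8,7.5]+[3.5,3.2]).round().tolist()
p=st["tool_pos"];print("held ",cp(cor(p[0],p[1],p[2]-.0329+.04,13.4)))
print("bot13.4",cp(cor(.5625,.0893,.04,13.4)))
print("bot11",cp(cor(.5625,.0893,.04,11)))
print("bot16",cp(cor(.5625,.0893,.04,16)))
```

```text
held  [[260.0, 219.0], [395.0, 235.0], [326.0, 311.0], [184.0, 293.0]]
bot13.4 [[254.0, 373.0], [386.0, 391.0], [318.0, 474.0], [180.0, 455.0]]
bot11 [[260.0, 373.0], [389.0, 392.0], [313.0, 475.0], [177.0, 453.0]]
bot16 [[249.0, 374.0], [382.0, 389.0], [324.0, 474.0], [184.0, 457.0]]
```

Projected and observed offsets agree between the two boxes (about 1 px common shift). Apply the small correction, with yaw 14°, and lower.

Request:
jog_arm(
  deltas=[0.001, -0.002, 0.008, 0, 0, -0.5, -1, 0.001, -0.002, 0.016, 0, 0, -0.5, -1, 0.001, -0.002, 0.022, 0, 0, -0.5, -1, 0.001, -0.002, 0.025, 0, 0, -0.5, -1, 0.001, -0.002, 0.025, 0, 0, -0.5, -1, 0.001, -0.002, 0.025, 0, 0, -0.5, -1],
)

```text
time: 24.35
tool_pos: [0.5629, 0.0893, 0.0797]
tcp_rot: [3.118, 0.382, -0.0]
wrist_force: [1.2, 0.7, -1.1]
width: 0.644
grip_force: 43.4
```

```bash
python3 -c "
from h import *
print(to(.5625,.0893,.073,-76.0))"
```

```text
([-0.0004, -0.0001, 0.0067], [0.0, 0.01, -0.05])
```

Request:
jog_arm(
  deltas=[0, 0, 0.001, 0, 0, 0, -1, 0, 0, 0.002, 0, 0, 0, -1, 0, 0, 0.003, 0, 0, 0, -1, 0, 0, 0.004, 0, 0, 0, -1, 0, 0, 0.004, 0, 0, 0, -1],
)

```text
time: 24.85
tool_pos: [0.5627, 0.0893, 0.0756]
tcp_rot: [-3.118, -0.382, 0.0]
wrist_force: [-0.3, -1.0, -1.7]
width: 0.646
grip_force: 43.4
```

Request:
jog_arm(
  deltas=[0, 0, 0.0005, 0, 0, 0, -1, 0, 0, 0.001, 0, 0, 0, -1, 0, 0, 0.0015, 0, 0, 0, -1, 0, 0, 0.0015, 0, 0, 0, -1],
)

```text
time: 25.25
tool_pos: [0.5628, 0.0893, 0.0742]
tcp_rot: [3.118, 0.382, -0.0]
wrist_force: [-0.3, 0.4, -1.0]
width: 0.651
grip_force: 43.4
```

Request:
jog_arm(
  deltas=[0, 0, 0.0005, 0, 0, 0, -1, 0, 0, 0.001, 0, 0, 0, -1, 0, 0, 0.001, 0, 0, 0, -1],
)

```text
time: 25.55
tool_pos: [0.563, 0.0893, 0.0735]
tcp_rot: [3.118, 0.382, 0.0]
wrist_force: [-0.2, -0.0, -0.7]
width: 0.649
grip_force: 43.5
```

Request:
jog_arm(
  deltas=[0, 0, 0.0005, 0, 0, 0, -1, 0, 0, 0.0005, 0, 0, 0, -1],
)

```text
time: 25.75
tool_pos: [0.563, 0.0893, 0.0734]
tcp_rot: [3.118, 0.382, 0.0]
wrist_force: [-3.5, -0.5, 4.0]
width: 0.649
grip_force: 44.0
```

Request:
jog_arm(
  deltas=[0, 0, 0, 0, 0, 0, 0.35, 0, 0, 0, 0, 0, 0, 0.45, 0, 0, 0, 0, 0, 0, 0.6, 0, 0, 0, 0, 0, 0, 0.75, 0, 0, 0, 0, 0, 0, 0.75, 0, 0, -0.01, 0, 0, 0, 0.75, 0, 0, -0.03, 0, 0, 0, 0.75, 0, 0, -0.06, 0, 0, 0, 0.75],
)

```text
time: 26.55
tool_pos: [0.5613, 0.0892, 0.1321]
tcp_rot: [-3.118, -0.382, 0.006]
wrist_force: [0.1, -0.7, 0.2]
width: 0.875
grip_force: 0.0
```

Request:
jog_arm(
  deltas=[0, 0, -0.04, 0, 0, 0, 0.75, 0, 0.02, -0.07, 0, 0, 0, 0.75, 0, 0.05, -0.1, 0, 0, 0, 0.75, 0, 0.1, -0.12, 0, 0, 0, 0.75, 0, 0.15, -0.12, 0, 0, 0, 0.75, 0, 0.2, -0.12, 0, 0, 0, 0.75, 0, 0.25, -0.12, 0, 0, 0, 0.75, 0, 0.3, -0.12, 0, 0, 0, 0.75],
)

```text
time: 27.35
tool_pos: [0.6346, -0.2003, 0.254]
tcp_rot: [3.118, 0.382, 0.002]
wrist_force: [0.8, 0.8, 0.4]
width: 0.87
grip_force: 0.0
```

Request:
jog_arm(
  deltas=[0, 0.05, 0, 0, 0, 0, 0.75, -0.02, 0.1, 0, 0, 0, 0, 0.75, -0.04, 0.15, 0, 0, 0, 0, 0.75, -0.06, 0.2, 0, 0, 0, 0, 0.75, -0.08, 0.24, 0, 0, 0, 0, 0.75, -0.08, 0.24, 0, 0, 0, 0, 0.75, -0.08, 0.24, 0, 0, 0, 0, 0.75],
)

```text
time: 28.05
tool_pos: [0.6136, -0.4526, 0.2529]
tcp_rot: [-3.119, -0.376, -0.0]
wrist_force: [-0.0, 0.8, 0.5]
width: 0.878
grip_force: 0.0
```

Run:
```python
from h import *
t=read_camera('top');s=read_camera('side')
a=cv2.resize(t["color"][110:180,245:310],(390,420),interpolation=2)
b=cv2.resize(s["color"][130:210,280:360],(400,420),interpolation=2)
cv2.imwrite('pics/t8.png',np.vstack([np.hstack([a,b]),cv2.resize(t["color"][140:240,330:430],(180,180),interpolation=2).repeat(1,1) if 0 else np.hstack([cv2.resize(t["color"][140:240,330:430],(180,180)),cv2.resize(s["color"][190:270,330:450],(270,180)),np.zeros((180,340,3),np.uint8)])]))
```

```text
(no output)
```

View pics/t8.png

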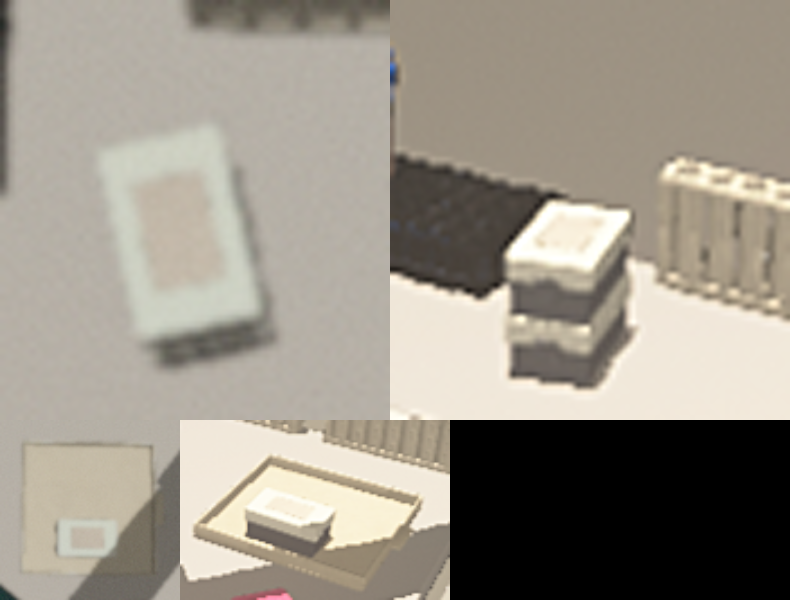

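The stack of two is square: side crop edges at x≈508 and 630 run straight through both boxes. The middle box lies flat in the tray's near place. One numeric check gates the hand-in.

Run:
```python
from h import *
from workcell import finish_job
t=read_camera('top')
c,y,L,W=rect(plane(t,crop2img([[100,152],[220,125],[267,317],[142,342]],245,110,6),.08))
print(c,y,L,W)
if np.linalg.norm(c-[.5625,.0893])<.005 and abs(y-13.4)<4: print(finish_job())
```

```text
[0.5615 0.0877] 14.2 0.0877 0.0546
the job is handed in; nothing more can be done
None
```

The job is handed in, verdict not shown: the middle box is in the ivory tray, and the top box is back on the bottom box, about 2 mm and 1° off square by the last camera check, with about 28 of 72 s used.

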